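Shut the clamshell test jig on a board and hold it pinned

ROBOT

A 6-joint arm with a two-finger parallel gripper is mounted at the origin on a cart in front of the work surface, level with it; the furniture and walls round the work are solid. World frame = base frame: x ahead of the robot, y to its left, z up, the work surface at z = 0. Lengths are in m, angles in rad, forces in N, time in s.
With the tool pointing down it reaches from about 0.35 to 0.775 m from the base axis. Payload 7.3 kg.
Tool frame: the origin (TCP) lies between the finger pads; the fingertips stand 14 mm ahead of it and the grasp point (between the pads) lies 5 mm behind it; z points along the fingers, y is the direction in which the jaws open and shut (so a half turn about z gives the same grasp; the last joint's range is limited). The gripper opens to 92 mm and grips with 3 to 60 N. Pads are 19 mm wide; open, the fingers measure 130 mm over their backs; the gripper's body (75 mm by 190 mm) begins 47 mm behind the grasp point.
Start: joints at [-1.394, 0.342, 1.524, -0, 1.275, -0.146], TCP at [0.167, -0.498, 0.241] pointing down, gripper open.
Joint ranges: [-2.53, 2.53], [-0.77, 2.02], [0.04, 2.7], [-1, 4.14], [0.28, 2.66], [-3.11, 3.11]. Speed limits (rad/s): [2.57, 2.57, 3.14, 3.14, 3.14, 3.14].

INTERFACE

Orientations are given as [roll, pitch, yaw] about the fixed x, y, z axes, in that order (R = Rz(yaw) Ry(pitch) Rx(roll)).
In Python, from cell import robot gives the robot as it stands.
- The arm moves only by the shell command python3 -m creep 'ROWS' [FORCE]. ROWS is JSON, a list that holds one entry, the list of rows, each a list of 7 numbers: the shift along the tool's x, y, z in cm, then the turn, a rotation vector about the tool's x, y, z in degrees, then the gripper command: -1 is shut, 1 is fully open, values between are in proportion. In form: [[[tx, ty, tz, wx, wy, wz, gripper], ...]]. A call has 1 to 8 rows; each row is the pose to reach, as a shift and turn from the pose measured when the call began, along the tool's axes at that moment; what a row does not reach only later rows make up. A row lasts 1/10 s, in which the tool goes at most 50 mm and 8.59 degrees, less where a joint would pass 70% of its speed; a pose out of reach is approached as far as the arm can. A call with a gripper value outside its range is refused whole. The fingers move at their own pace and stop on an object; FORCE is the grip in N (left out, the last holds). Time passes only in rows, so rows that repeat a pose let the fingers close. It gives the time, the measured TCP pose, the force and the opening at its end, in the units of the state.
- robot.observe(): the state, without advancing time (a new reading comes with each control period).
- robot.read_camera(name): name is "scene" or "top" or "wrist"; returns the picture (400x640x3 uint8, red, green, blue); there is no depth.
- robot.camera_params(name): a dict with "camera_matrix" (3x3 intrinsics, pixels), "R" (3x3) and "t" (3): a world point X has camera coordinates R X + t. Camera axes: x right, y down, z forward; pixel columns grow to the right and rows downward; lengths in m; the calibration is good to about 2 mm. A picture is of the moment at which its call begins: read the wrist's pose just before it. camera_params takes no time and is no camera call; for the wrist camera it gives the pose at the moment of the call.
- robot.hand_in(): hands the job in, once; it reports no verdict.
Trained networks look in the newest picture that a camera, given by its name, has taken for a name from the list of things; names that differ only in an ending like _2 or _b are one class to them, and where a whole thing is asked for, a point or a joint stands for the part that bears it (a point fixed in the world has none). Each returns a list of dicts, best first, with "score" (0 to 1); they miss things now and then, are a little off and sometimes report something else, mostly with a low value. They report only what shows in the picture. A call takes as long as a camera call.
- robot.look_for(camera, label): "centre" ([x, y, z] in m, in the coordinates of the camera as it stood for that picture, good to about 4 mm: the middle of the surface that is visible of it).
- robot.masks_of(camera, label): "mask" (400x640 bool, what is visible of it).
The state is a dict: "time": time; "qpos": joint angles; "qvel": joint speeds; "joint_efforts": joint torques, N m; "tool_pos": TCP position; "tool_rot": TCP orientation; "contact_force": force on the tool from outside, world axes, zero at the start; "torque": the same for the moment, N m; "opening": finger opening in m.
Only numpy, scipy, OpenCV 4.12 (cv2) and the standard library are available. Lean on these libraries where they do the work, as an engineer would, in place of code of your own. Each camera call takes 0.05 s, during which the arm holds its last target.

TASK

Get the small adapter board under test in the clamshell jig: slide it along its nest until you feel it stop against the blue connector block, then swing the lid down over it. Take the red-knobbed pin out of the rack, push it down through the hole in the lid into the bore of the jig, and press on with the pin alone until its flange has closed the lid fully against the sprung probes; finish like that, still gripping the pin and pressing the lid shut. Do not disturb the other pin or the things round about.

Things in the scene. Friction and masses are not known exactly. Their poses are not given: they have to be found in the camera images.
- test_jig: clamshell test jig, fixed: black base 170 x 140 mm (x, y), top at z = 22 mm. Origin: centre of its underside; x points from the pin end to the hinge end, y along the board's nest. Aluminium landing block (30 x 44 x 14 mm) with the pin bore at the front, x = -64 mm. Hinge lugs at x = 62 mm rise to z = 47 mm
- jig_bore (a point): centre of the mouth of the pin bore on top of the landing block, at (-64, 0, 36) mm in the jig's frame. The bore goes straight down, 11.5 mm in diameter, 32 mm deep, mouth chamfered 1.5 mm
- lid (a joint): angle of the lid (rad): 0 = fully shut, level; 1.57 = upright; 2.0 = leaning right back, its stop. It starts leaning back. The hinge is damped and a little stiff: past upright the lid stays; well tipped forward it sinks by its weight (0.18 kg) and comes to rest about 0.08 ajar on the sprung probes, free end about 11 mm too high
- lid_hinge (a point): middle of the hinge axis, which runs along the jig's y, at (62, 0, 40) mm in the jig's frame
- lid_tip (a point): middle of the lid's free end, mid thickness, 146 mm from the hinge axis; z: normal of the lid's outer face, x: to the hinge. The lid is an aluminium frame 8 mm thick, 102 mm wide, with a tongue 44 mm wide over its last 42 mm; the bench behind the opened lid is free for 60 mm
- lid_hole (a point): centre of the 13 mm hole in the tongue, on the lid's outer face, 126 mm from the hinge axis; straight over the bore when the lid is shut, then 8 mm above the bore's mouth. With the lid ajar on its probes it is still within 1 mm of being over the bore
- probe_head: orange block with brass probe tips under the lid, 62 mm from the hinge axis; sprung by 5 mm along the lid's normal, 6 N when it begins to give and 14 N with the lid shut. Origin: middle of the probe tips. About 6 N straight down on the lid's hole shuts the lid
- board: small dark adapter board, 46 x 17 mm, 4 mm thick, with a black header bar 25 mm wide, 6 mm long, 12 mm high across one end. Origin: centre of its underside; +y to the header end (header from y = 17.5 to 23.5 mm; other end at y = -22.5 mm). It lies loose in the nest, header end towards the jig's -y, 10 to 24 mm short of the connector block
- pin_rack: grey block 48 x 116 x 40 mm, fixed; origin: centre of its underside; two bores 11.5 mm in diameter 60 mm apart along its y, one pin hanging by its flange in each; which pin is in which bore varies
- pin_red: this jig's pin, upright in the rack: steel shank 10 mm in diameter, 34 mm long, tapered tip; then a flange 24 mm in diameter, 4 mm thick; then a red round knob 20 mm in diameter, 30 mm high; 60 g. Origin: centre of the tip, z to the knob. The flange does not pass the lid's hole: with the lid shut and the flange on it, the tip is 10 mm above the bench
- pin_black: a shorter pin (22 mm shank) with a black knob that belongs to another jig; otherwise alike. Leave it in the rack
- screwdriver: red-handled screwdriver lying on the bench, 153 mm; bystander
- solder_spool: spool of solder, 54 mm in diameter, 47 mm high; bystander
- multimeter: multimeter in an orange case, 150 x 72 x 46 mm; bystander
- nest (a point): point in the nest's floor, at (0, 0, 22) mm in the jig's frame, axes as the jig's. The nest is a channel 19 mm wide along y between white rails 3 mm high (outer edges at x = +-16.5 mm, from y = -56 to 22 mm), open at its -y end. The board slides in it towards +y as far as the blue connector block (34 mm wide in x, 13 mm high) that closes the +y end

How it is judged:
On the way, in this order (a step that is already met when the one before it is completed fails the run):
1. the board is home against the connector block, the lid still open (y of board in the frame of test_jig above -0.003 m and value of joint lid above 0.8 rad), for 0.2 s.
2. the lid has come down on the board (value of joint lid below 0.15 rad), for 0.2 s.
3. the red pin has entered the bore of the jig (horizontal distance between pin_red and jig_bore below 0.004 m and z of pin_red in the frame of jig_bore below -0.005 m), for 0.1 s.
At the end, for the whole second after the job is handed in: lid shut to 0.016 rad, pressed by the red pin's flange alone (over 3 N; fingers grip the pin, not touching the jig); pin within 0.15 rad of upright, tip 23 mm or more into the bore and 4 mm from its axis; probes press the board with over 8 N; board within about 4 mm of the connector block (value of joint lid below 0.016 rad and z of pin_red in the frame of jig_bore below -0.023 m and horizontal distance between pin_red and jig_bore below 0.004 m and angle between the z axis of pin_red and the z axis of test_jig, either way round below 0.15 rad and contact force between pin_red and test_jig above 3 N and contact force between the fingers and pin_red above 3 N and contact force between the fingers and test_jig below 0.5 N and contact force between probe_head and board above 8 N and y of board in the frame of test_jig above -0.004 m); the arm keeps its last pose, push and grip.
It fails at once if the other pin was disturbed (distance of pin_black from where it was at the start of the episode above 0.015 m).
It fails at once if a bystander was pushed away (distance of any of screwdriver, solder_spool, multimeter from where it was at the start of the episode above 0.03 m).
It also fails if it takes over 59 s, if anything falls off the work surface, if the arm or the gripper's body presses on something with over 40 N, if the wrist force passes 120 N, or if a joint passes its speed limit or range.

## Working session

There is one attempt and no reset: what is moved stays moved. The work goes in short steps, Python scripts to look and compute and a shell command to move; the robot and the scene stay as the last step left them, time stands still between calls to the robot, and variables do not carry over. Pictures are saved under pics/ and viewed, and the job is handed in when it is done.

```bash
ls; mkdir -p pics; cat > h.py <<'E'
import numpy as np, cv2
from cell import robot
def snap(cam,name):
    im=robot.read_camera(cam); cv2.imwrite(f'pics/{name}.png',im[:,:,::-1]); return im
def cw(cam,p):
    c=robot.camera_params(cam); return np.array(c['R']).T@(np.array(p)-np.array(c['t']))
def proj(cam,X):
    c=robot.camera_params(cam); x=np.array(c['R'])@np.array(X)+np.array(c['t']); x=np.array(c['camera_matrix'])@x; return x[:2]/x[2]
def ray(cam,uv,z):
    c=robot.camera_params(cam);R=np.array(c['R']);t=np.array(c['t']);K=np.array(c['camera_matrix'])
    o=-R.T@t; d=R.T@np.linalg.inv(K)@np.array([uv[0],uv[1],1.]); return o+d*(z-o[2])/d[2]
E
python3 - <<'E'
from h import *
o=robot.observe();print(o)
snap('scene','s0');snap('top','t0')
for n in ['test_jig','board','pin_red','pin_black','pin_rack','lid_tip','screwdriver','solder_spool','multimeter']:
    for c in ['top','scene']:
        r=robot.look_for(c,n)
        print(n,c,[(np.round(cw(c,q['centre']),3),round(q['score'],2)) for q in r[:2]])
E
```

```text
pics
{'time': 0.0, 'qpos': array([-1.39402318e+00,  3.42718886e-01,  1.52502297e+00, -6.40793193e-06,
        1.27538055e+00, -1.46021804e-01]), 'qvel': array([ 4.61827132e-04, -9.10028050e-04,  6.63743951e-04, -1.01730782e-05,
       -1.34582566e-03,  4.84042795e-04]), 'joint_efforts': array([-2.60078123e-03, -4.31249964e+01, -2.44226450e+01,  7.14260526e-02,
        5.58605546e-02, -1.40630409e-04]), 'tool_pos': array([ 0.16647991, -0.4975004 ,  0.24004485]), 'tool_rot': array([-3.14007829e+00, -2.16522343e-04,  3.22796657e-01]), 'contact_force': array([ 0.18413409, -0.78417309,  0.66040707]), 'torque': array([-0.04318466,  0.02469634, -0.06584904]), 'opening': 0.09185460823409589}
test_jig top [(array([ 0.543, -0.306,  0.019]), 0.56)]
test_jig scene [(array([ 0.588, -0.31 ,  0.083]), 0.8), (array([ 0.583, -0.317,  0.103]), 0.4)]
board top [(array([ 0.519, -0.333,  0.025]), 0.72), (array([ 0.541, -0.309,  0.022]), 0.31)]
board scene []
pin_red top [(array([ 0.545, -0.089,  0.074]), 0.6)]
pin_red scene [(array([ 0.597, -0.319,  0.116]), 0.34)]
pin_black top [(array([ 0.544, -0.307,  0.019]), 0.67), (array([ 0.541, -0.033,  0.075]), 0.64)]
pin_black scene []
pin_rack top [(array([ 0.581, -0.314,  0.108]), 0.47), (array([ 0.547, -0.089,  0.072]), 0.28)]
pin_rack scene [(array([ 0.522, -0.015,  0.038]), 0.61)]
lid_tip top [(array([ 0.598, -0.314,  0.113]), 0.65), (array([ 0.471, -0.549,  0.045]), 0.52)]
lid_tip scene [(array([ 0.595, -0.317,  0.114]), 0.94)]
screwdriver top [(array([ 0.377, -0.111,  0.013]), 0.78)]
screwdriver scene [(array([ 0.371, -0.117,  0.013]), 0.58)]
solder_spool top [(array([ 0.471, -0.548,  0.044]), 0.7), (array([0.65 , 0.053, 0.034]), 0.26)]
solder_spool scene [(array([ 0.458, -0.56 ,  0.041]), 0.62)]
multimeter top [(array([0.648, 0.054, 0.032]), 0.82), (array([ 0.541, -0.307,  0.018]), 0.35)]
multimeter scene [(array([0.623, 0.054, 0.031]), 0.59)]
```

View pics/s0.png

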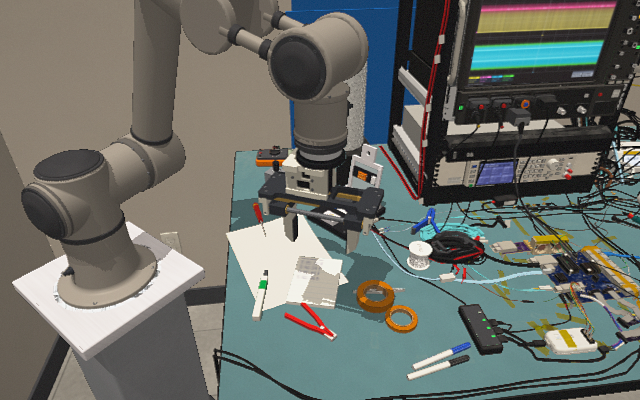

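View pics/t0.png

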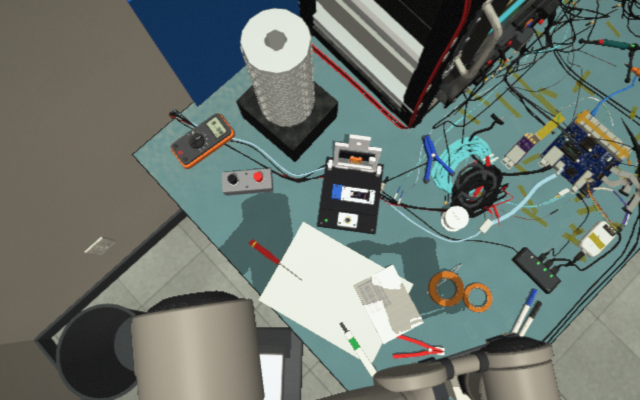

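```bash
python3 - <<'E'
import cv2
im=cv2.imread('pics/t0.png')
cv2.imwrite('pics/t0c.png',cv2.resize(im[125:245,210:410],None,fx=4,fy=4,interpolation=cv2.INTER_CUBIC))
E
```

```text
(no output)
```

View pics/t0c.png

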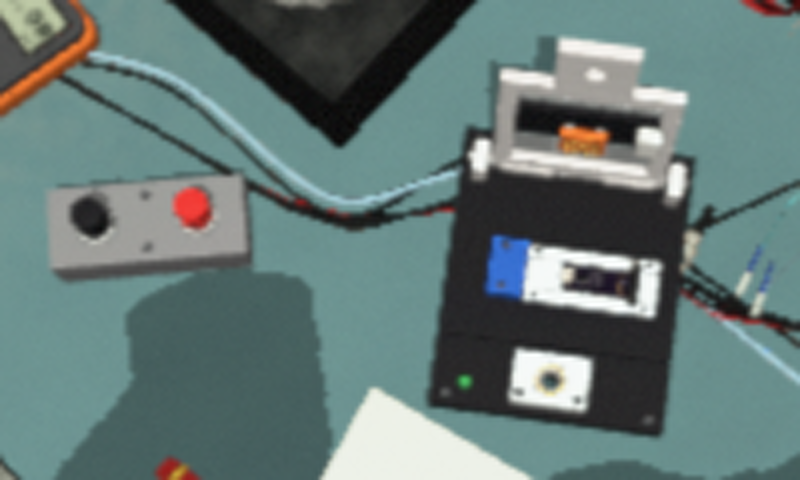

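```bash
python3 - <<'E'
from h import *
P={'bore':(550,380,.036),'fl':(432,403,.022),'fr':(662,433,.022),'rr':(692,158,.022),'rl':(468,130,.022),'red':(192,207,.074),'blk':(90,215,.074),'rackR':(243,176,.04),'rackL':(48,190,.04),'header':(632,285,.034)}
for k,(u,v,z) in P.items(): print(k,np.round(ray('top',(210+u/4,125+v/4),z),4))
c=robot.camera_params('top');print(-np.array(c['R']).T@c['t'])
c=robot.camera_params('wrist');print(c)
E
```

```text
bore [ 0.4582 -0.3021  0.036 ]
fl [ 0.445  -0.2335  0.022 ]
fr [ 0.4306 -0.3688  0.022 ]
rr [ 0.5976 -0.3861  0.022 ]
rl [ 0.6117 -0.2508  0.022 ]
red [ 0.5476 -0.0936  0.074 ]
blk [ 0.5414 -0.0354  0.074 ]
rackR [ 0.5752 -0.1182  0.04  ]
rackL [ 0.5639 -0.0031  0.04  ]
header [ 0.5162 -0.3495  0.034 ]
[ 0.28001327 -0.24974114  1.20080009]
{'camera_matrix': array([[321.04350583,   0.        , 319.68313258],
       [  0.        , 321.04350583, 205.2562163 ],
       [  0.        ,   0.        ,   1.        ]]), 'R': array([[ 0.31784918, -0.94814018, -0.00145047],
       [-0.91261744, -0.30635485,  0.27069563],
       [-0.25710176, -0.08471665, -0.96266389]]), 't': array([-0.5246793 , -0.03288738,  0.3910632 ])}
```

```bash
cat >> h.py <<'E'
from scipy.spatial.transform import Rotation as Ro
def go(p,yaw,roll=np.pi,pitch=0):
    o=robot.observe(); R0=Ro.from_euler('xyz',o['tool_rot']); R1=Ro.from_euler('xyz',[roll,pitch,yaw])
    d=R0.inv().apply(np.array(p)-o['tool_pos'])*100; w=np.degrees((R0.inv()*R1).as_rotvec())
    print('rows',np.round(d,2),np.round(w,1),'t',round(o['time'],2),'pos',np.round(o['tool_pos'],4),'rot',np.round(o['tool_rot'],3),'F',np.round(o['contact_force'],1),'op',round(o['opening'],4))
E
python3 -c "
from h import *
go([.55,-.31,.30],-.105)"
```

```text
rows [42.32 -5.66 -5.93] [ 0.  -0.  24.5] t 1.0 pos [ 0.1666 -0.4979  0.2407] rot [ 3.142 -0.     0.323] F [-0.1  0.6 -0.7] op 0.0922
```

```bash
python3 -m creep '[[[5,-0.7,-3,0,0,3,1],[42.3,-5.7,-5.9,0,0,24.5,1],[42.3,-5.7,-5.9,0,0,24.5,1],[42.3,-5.7,-5.9,0,0,24.5,1],[42.3,-5.7,-5.9,0,0,24.5,1],[42.3,-5.7,-5.9,0,0,24.5,1],[42.3,-5.7,-5.9,0,0,24.5,1],[42.3,-5.7,-5.9,0,0,24.5,1]]]'; python3 -c "
from h import *
go([.55,-.31,.30],-.105)"
```

```text
time: 1.8
tool_pos: [0.5103, -0.3286, 0.296]
tool_rot: [3.141, -0.0, -0.105]
contact_force: [-0.2, -1.9, 0.0]
opening: 0.0919
rows [ 3.75 -2.27 -0.4 ] [ 0. -0.  0.] t 1.8 pos [ 0.5103 -0.3286  0.296 ] rot [ 3.141 -0.    -0.105] F [-0.2 -1.9  0. ] op 0.0919
```

```bash
python3 -m creep '[[[3.8,-2.3,-0.4,0,0,0,-1],[3.8,-2.3,-0.4,0,0,0,-1],[3.8,-2.3,-0.4,0,0,0,-1]]]'; python3 - <<'E'
from h import *
go([.55,-.31,.30],-.105)
p=robot.camera_params('wrist'); snap('wrist','w1'); 
for n in ['test_jig','board','lid_tip','pin_red','pin_black']:
    r=robot.look_for('wrist',n)
    print(n,[(np.round(cw('wrist',q['centre']),3),round(q['score'],2)) for q in r[:2]])
E
```

```text
time: 2.1
tool_pos: [0.5511, -0.3089, 0.2994]
tool_rot: [3.141, 0.001, -0.103]
contact_force: [-0.4, 1.0, 0.2]
opening: 0.0729
rows [-0.09  0.12 -0.06] [0.  0.  0.1] t 2.1 pos [ 0.5511 -0.3089  0.2994] rot [ 3.141e+00  1.000e-03 -1.030e-01] F [-0.4  1.   0.2] op 0.0729
test_jig [(array([ 0.534, -0.31 ,  0.019]), 0.6)]
board [(array([ 0.52 , -0.334,  0.025]), 0.81)]
lid_tip [(array([ 0.598, -0.321,  0.145]), 0.77), (array([ 0.537, -0.31 ,  0.026]), 0.48)]
pin_red [(array([ 0.552, -0.099,  0.073]), 0.89), (array([ 0.549, -0.043,  0.065]), 0.28)]
pin_black [(array([ 0.548, -0.041,  0.064]), 0.94), (array([ 0.559, -0.079,  0.043]), 0.47)]
```

View pics/w1.png

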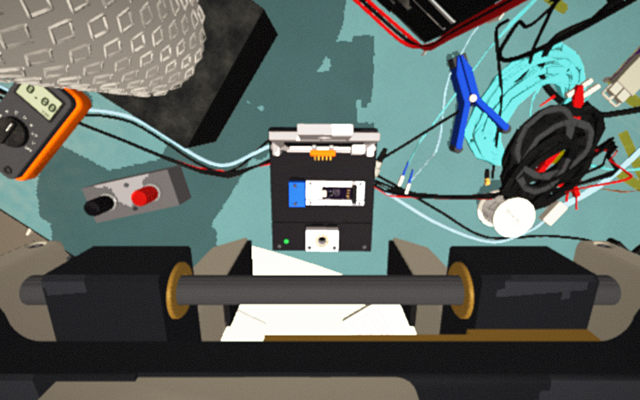

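```bash
python3 - <<'E'
import cv2
im=cv2.imread('pics/w1.png')
cv2.imwrite('pics/w1c.png',cv2.resize(im[110:260,255:395],None,fx=4,fy=4,interpolation=cv2.INTER_CUBIC))
cv2.imwrite('pics/w1d.png',cv2.resize(im[150:230,70:200],None,fx=5,fy=5,interpolation=cv2.INTER_CUBIC))
E
```

```text
(no output)
```

View pics/w1c.png

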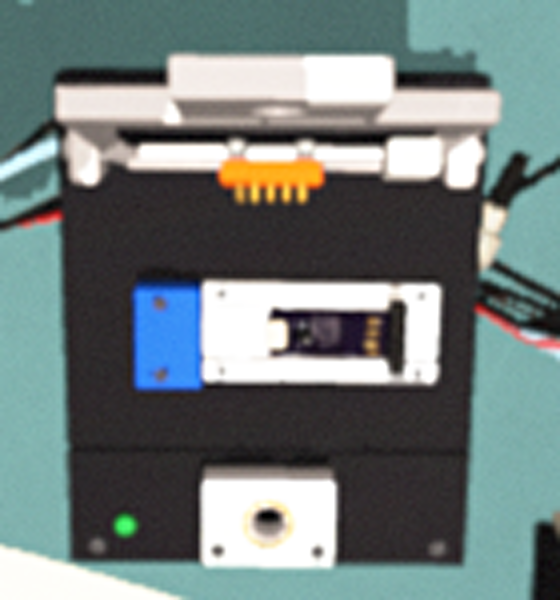

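View pics/w1d.png

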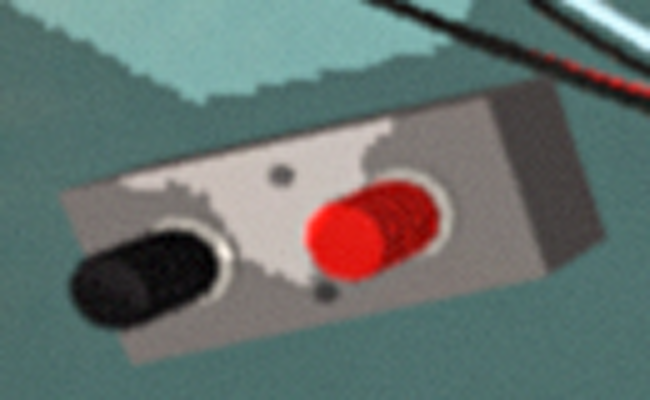

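```bash
python3 - <<'E'
from h import *
P={'bore':(268,521,.036),'fl':(72,558,.022),'fr':(463,562,.022),'hdr_out':(407,337,.034),'hdr_in':(390,337,.034),'railend_f':(438,382,.025),'railend_b':(441,286,.025),'blueR_f':(200,388,.035),'blueR_b':(203,286,.035),'blueL_f':(136,388,.035)}
J=np.array([.5212,-.3098]);a=-.105
c,s=np.cos(a),np.sin(a)
for k,(u,v,z) in P.items():
    w=ray('wrist',(255+u/4,110+v/4),z); d=w[:2]-J
    print(k,np.round(w,4),'jig',np.round([c*d[0]+s*d[1],-s*d[0]+c*d[1]],4))
for k,(u,v,z) in {'red':(347,243,.074),'blk':(122,292,.074)}.items(): print(k,np.round(ray('wrist',(70+u/5,150+v/5),z),4))
print(proj('wrist',[.66,-.2,0]))
# box corner
for z in (0,.05,.1): print('boxcorner',z,ray('wrist',(277,30),z)[:2],ray('top',(295,160),z)[:2],ray('top',(337,98),z)[:2], ray('wrist',(195,147),z)[:2])
E
```

```text
bore [ 0.4598 -0.3033  0.036 ] jig [-0.0618  0.0001]
fl [ 0.4475 -0.232   0.022 ] jig [-0.0815  0.0696]
fr [ 0.4313 -0.3701  0.022 ] jig [-0.0831 -0.0694]
hdr_out [ 0.5186 -0.3554  0.034 ] jig [ 0.0022 -0.0456]
hdr_in [ 0.5192 -0.3498  0.034 ] jig [ 0.0022 -0.04  ]
railend_f [ 0.4995 -0.3655  0.025 ] jig [-0.0157 -0.0576]
railend_b [ 0.5325 -0.3687  0.025 ] jig [ 0.0174 -0.0574]
blueR_f [ 0.5087 -0.2857  0.035 ] jig [-0.0149  0.0226]
blueR_b [ 0.5428 -0.2908  0.035 ] jig [0.0195 0.0212]
blueL_f [ 0.511  -0.2646  0.035 ] jig [-0.0149  0.0439]
red [ 0.5508 -0.0937  0.074 ]
blk [ 0.5446 -0.0368  0.074 ]
[227.73484996  96.09011831]
boxcorner 0 [ 0.73050866 -0.27535406] [ 0.60966351 -0.17231988] [ 0.7737465 -0.2724553] [ 0.59960968 -0.14336384]
boxcorner 0.05 [ 0.71847744 -0.28015546] [ 0.59593724 -0.17554362] [ 0.75318799 -0.2715095 ] [ 0.60231173 -0.16302132]
boxcorner 0.1 [ 0.70644623 -0.28495686] [ 0.58221096 -0.17876736] [ 0.73262948 -0.27056371] [ 0.60501378 -0.18267881]
```

```bash
cat >> h.py <<'E'
JO=np.array([.5225,-.310]);JA=-.108
def jw(x,y,z):
    c,s=np.cos(JA),np.sin(JA); return [JO[0]+c*x-s*y,JO[1]+s*x+c*y,z]
def wj(p):
    c,s=np.cos(JA),np.sin(JA); d=np.array(p[:2])-JO; return np.array([c*d[0]+s*d[1],-s*d[0]+c*d[1],p[2]])
E
python3 -c "
from h import *
go(jw(-.002,-.087,.15),JA);go(jw(-.002,-.087,.042),JA)"
```

```text
rows [-2.92  8.92 15.04] [ 0.  -0.   0.1] t 2.4 pos [ 0.5496 -0.3106  0.3004] rot [ 3.141 -0.    -0.107] F [ 0.  -0.6  0.3] op 0.0484
rows [-2.92  8.91 25.84] [ 0.  -0.   0.1] t 2.4 pos [ 0.5496 -0.3106  0.3004] rot [ 3.141 -0.    -0.107] F [ 0.  -0.6  0.3] op 0.0484
```

```bash
python3 -m creep '[[[-2.9,8.9,3,0,0,0,-1],[-2.9,8.9,8,0,0,0,-1],[-2.9,8.9,13,0,0,0,-1],[-2.9,8.9,17,0,0,0,-1],[-2.9,8.9,20,0,0,0,-1],[-2.9,8.9,22,0,0,0,-1],[-2.9,8.9,22,0,0,0,-1]]]'; python3 -c "
from h import *
snap('wrist','w2')
go(jw(-.002,-.087,.042),JA)"
```

```text
time: 3.1
tool_pos: [0.5089, -0.3952, 0.0767]
tool_rot: [-3.138, 0.005, -0.108]
contact_force: [0.3, 0.3, -0.8]
opening: 0.0005
rows [ 0.09 -0.    3.75] [-0.1  0.1  0. ] t 3.15 pos [ 0.5103 -0.3962  0.0795] rot [-3.141e+00  2.000e-03 -1.080e-01] F [-0.3  0.2  1.3] op 0.0007
```

View pics/w2.png

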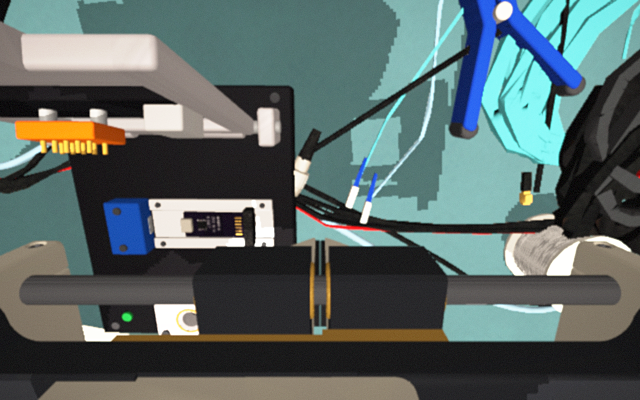

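```bash
python3 -m creep '[[[0.1,0,1.5,-0.1,0.1,0,-1],[0.1,0,3,-0.1,0.1,0,-1],[0.1,0,3.7,-0.1,0.1,0,-1],[0.1,0,3.7,-0.1,0.1,0,-1],[0.1,0,3.7,-0.1,0.1,0,-1]]]'; python3 -c "
from h import *
snap('wrist','w3')
go(jw(-.002,-.087,.042),JA)"
```

```text
time: 3.65
tool_pos: [0.5115, -0.3966, 0.0432]
tool_rot: [3.14, -0.001, -0.108]
contact_force: [0.2, 0.1, -0.5]
opening: 0.0007
rows [-0.05 -0.03  0.14] [ 0.1 -0.1  0. ] t 3.7 pos [ 0.5116 -0.3966  0.0434] rot [ 3.14e+00 -1.00e-03 -1.08e-01] F [ 0.3 -0.7  0.9] op 0.0003
```

View pics/w3.png

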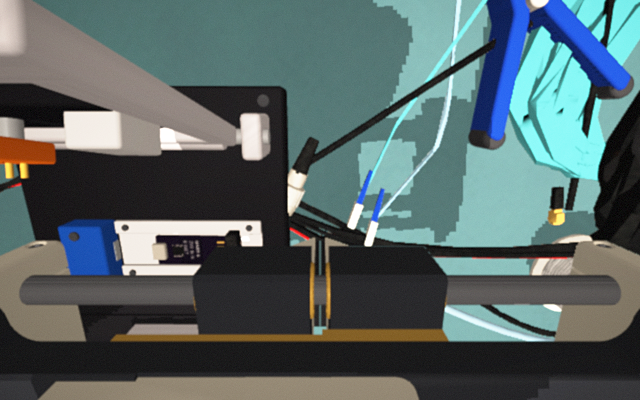

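```bash
python3 -m creep '[[[0,-0.5,0.1,0,0,0,-1],[0,-1,0.1,0,0,0,-1],[0,-1.5,0.1,0,0,0,-1],[0,-2,0.1,0,0,0,-1],[0,-2.3,0.1,0,0,0,-1],[0,-2.6,0.1,0,0,0,-1],[0,-2.6,0.1,0,0,0,-1]]]'; python3 -c "
from h import *
snap('wrist','w4')
go(jw(-.002,-.087,.042),JA); print(wj(robot.observe()['tool_pos']))"
```

```text
time: 4.4
tool_pos: [0.5145, -0.3704, 0.0423]
tool_rot: [3.14, -0.001, -0.107]
contact_force: [-0.0, -0.6, -0.6]
opening: 0.0006
rows [-0.06  2.58  0.04] [ 0.1 -0.1  0. ] t 4.45 pos [ 0.5145 -0.3707  0.0423] rot [ 3.14e+00 -1.00e-03 -1.07e-01] F [0.2 0.3 0.6] op 0.0005
[-0.00140749 -0.06116813  0.04234919]
```

View pics/w4.png

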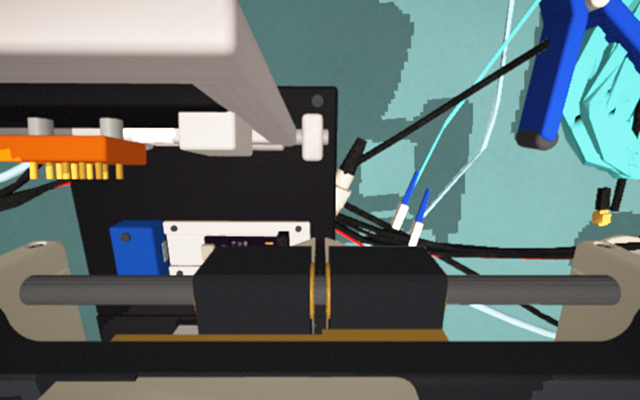

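```bash
python3 -m creep '[[[0,-0.3,0,0,0,0,-1],[0,-0.6,0,0,0,0,-1],[0,-0.9,0,0,0,0,-1],[0,-1.2,0,0,0,0,-1],[0,-1.5,0,0,0,0,-1],[0,-1.5,0,0,0,0,-1]]]'; python3 -c "
from h import *
snap('wrist','w5')
o=robot.observe();print(wj(o['tool_pos']),o['contact_force'])
r=robot.look_for('wrist','board')
print([(wj(cw('wrist',q['centre'])),round(q['score'],2)) for q in r[:2]])"
```

```text
time: 5.05
tool_pos: [0.5162, -0.3552, 0.0423]
tool_rot: [3.14, -0.001, -0.107]
contact_force: [-0.8, 0.2, -0.4]
opening: 0.0007
[-0.00138716 -0.04591775  0.04236115] [-0.02545363 -0.66465916 -1.16740626]
[(array([ 0.00743809, -0.01464768,  0.02603065]), 0.95), (array([ 0.07611649, -0.01685627,  0.11269656]), 0.7)]
```

View pics/w5.png

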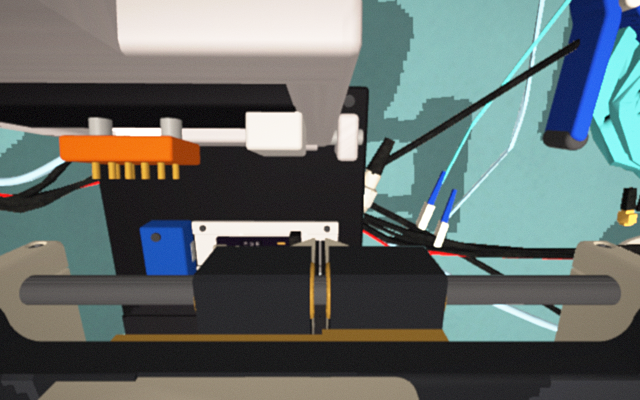

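```bash
python3 -m creep '[[[0,-0.3,0,0,0,0,-1],[0,-0.6,0,0,0,0,-1],[0,-0.9,0,0,0,0,-1],[0,-1.1,0,0,0,0,-1],[0,-1.2,0,0,0,0,-1]]]';python3 -m creep '[[[0,-0.2,0,0,0,0,-1],[0,-0.3,0,0,0,0,-1]]]';  python3 -c "
from h import *
snap('wrist','w6')
o=robot.observe();print(wj(o['tool_pos']),o['contact_force'])
"
```

```text
time: 5.65
tool_pos: [0.5175, -0.3435, 0.0423]
tool_rot: [3.14, -0.001, -0.107]
contact_force: [0.6, -0.9, 0.7]
opening: 0.0004
time: 5.85
tool_pos: [0.5181, -0.3414, 0.0427]
tool_rot: [3.138, -0.002, -0.107]
contact_force: [-1.6, -6.2, 0.9]
opening: 0.0005
[-0.00101311 -0.03176201  0.04284879] [-0.85365841 -5.04404235  0.87395446]
```

View pics/w6.png

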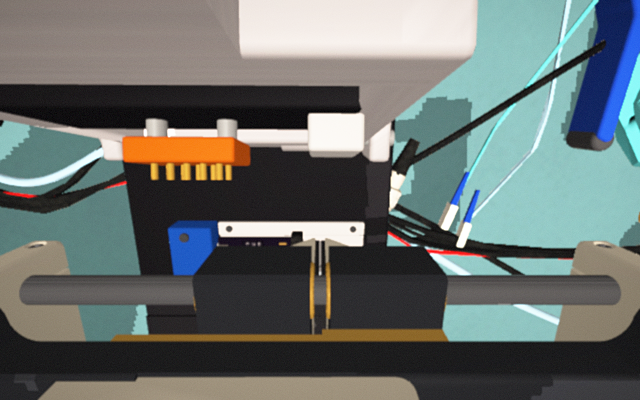

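```bash
python3 -m creep '[[[0,-0.2,0,0,0,0,-1],[0,-0.3,0,0,0,0,-1],[0,-0.3,0,0,0,0,-1]]]'; python3 -m creep '[[[0,0.5,0,0,0,0,-1],[0,2,0,0,0,0,-1],[0,3,0,0,0,0,-1],[0,3,-5,0,0,0,-1],[0,3,-10,0,0,0,-1],[0,3,-15,0,0,0,-1],[0,3,-18,0,0,0,-1],[0,3,-18,0,0,0,-1]]]';  python3 -c "
from h import *
snap('wrist','w7')
o=robot.observe();print(wj(o['tool_pos']),o['contact_force'])
r=robot.look_for('wrist','board')
print([(wj(cw('wrist',q['centre'])),round(q['score'],2)) for q in r[:2]])
r=robot.look_for('wrist','lid_tip')
print([(wj(cw('wrist',q['centre'])),round(q['score'],2)) for q in r[:2]])
"
```

```text
time: 6.2
tool_pos: [0.5187, -0.341, 0.0438]
tool_rot: [3.133, -0.005, -0.107]
contact_force: [-2.6, -9.1, 2.4]
opening: 0.0005
time: 7.0
tool_pos: [0.5163, -0.3712, 0.2299]
tool_rot: [3.128, -0.013, -0.107]
contact_force: [0.3, -0.4, 0.2]
opening: 0.0003
[-0.00058332 -0.06081322  0.2264859 ] [-0.97247203 -0.11466831 -1.06664611]
[(array([-0.00587937,  0.00072615,  0.02126585]), 0.75)]
[(array([ 0.07157053, -0.00355704,  0.13789966]), 0.68)]
```

View pics/w7.png

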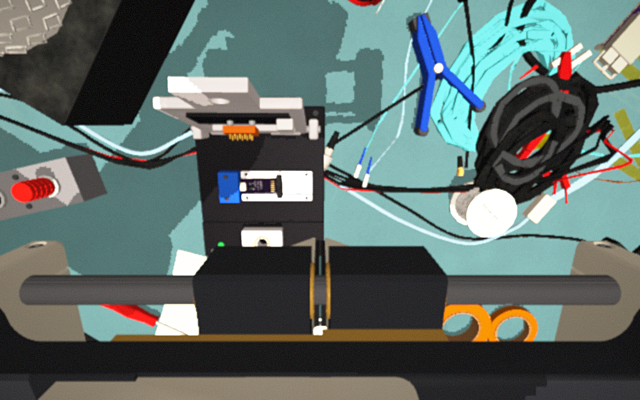

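```bash
python3 - <<'E'
from h import *
for th in (1.6,1.7,1.8,1.9,2.0):
    q=[jw(.062-.146*np.cos(th),y,.040+.146*np.sin(th)) for y in (.022,-.022)]
    print(th,[np.round(proj(c,p),1) for c in('top','wrist') for p in q], np.round(q[0],3))
E
```

```text
1.6 [array([348.6, 146.4]), array([369.6, 149. ]), array([171. , 126.8]), array([251.6, 126.9])] [ 0.591 -0.295  0.186]
1.7 [array([349.4, 139.9]), array([370.3, 142.6]), array([168.7,  98.9]), array([250.6,  99. ])] [ 0.605 -0.297  0.185]
1.8 [array([350.2, 133.8]), array([371. , 136.5]), array([167.5,  70.8]), array([250.,  71.])] [ 0.619 -0.298  0.182]
1.9 [array([350.9, 128.1]), array([371.6, 130.8]), array([167.6,  43.5]), array([250.1,  43.8])] [ 0.633 -0.3    0.178]
2.0 [array([351.6, 123. ]), array([372. , 125.6]), array([168.9,  18.1]), array([250.7,  18.3])] [ 0.647 -0.301  0.173]
```

```bash
python3 -c "
from h import *
go(jw(.13,-.005,.27),JA,pitch=-.3);go(jw(.13,-.005,.172),JA,pitch=-.3)"
```

```text
rows [13.21 -5.43 -4.72] [ 0.4 17.   0.1] t 7.15 pos [ 0.5142 -0.3692  0.2228] rot [ 3.135e+00 -3.000e-03 -1.070e-01] F [-0.2 -0.8 -1.2] op 0.0005
rows [13.18 -5.5   5.08] [ 0.4 17.   0.1] t 7.15 pos [ 0.5142 -0.3692  0.2228] rot [ 3.135e+00 -3.000e-03 -1.070e-01] F [-0.2 -0.8 -1.2] op 0.0005
```

```bash
python3 -m creep '[[[0,-1,-4.7,0,0,0,-1],[3,-2.5,-4.7,0.2,6,0,-1],[7,-4,-4.7,0.4,12,0,-1],[10.5,-5.4,-4.7,0.4,17,0,-1],[13.2,-5.4,-4.7,0.4,17,0,-1],[13.2,-5.4,-4.7,0.4,17,0,-1],[13.2,-5.4,-4.7,0.4,17,0,-1]]]';  python3 -c "
from h import *
snap('wrist','w8');snap('top','t8')
o=robot.observe();print(wj(o['tool_pos']),o['contact_force'])
go(jw(.13,-.005,.172),JA,pitch=-.3)
"
```

```text
time: 7.85
tool_pos: [0.6506, -0.3291, 0.267]
tool_rot: [-3.139, -0.296, -0.106]
contact_force: [0.5, 0.1, -0.0]
opening: 0.0007
[ 0.12906744 -0.00562342  0.26839965] [-1.16477047 -0.26824692 -0.55975848]
rows [-2.73 -0.05  9.24] [-0.1  0.2  0.1] t 7.95 pos [ 0.6502 -0.3295  0.2684] rot [-3.14  -0.297 -0.107] F [-1.2 -0.3 -0.6] op 0.0001
```

View pics/w8.png

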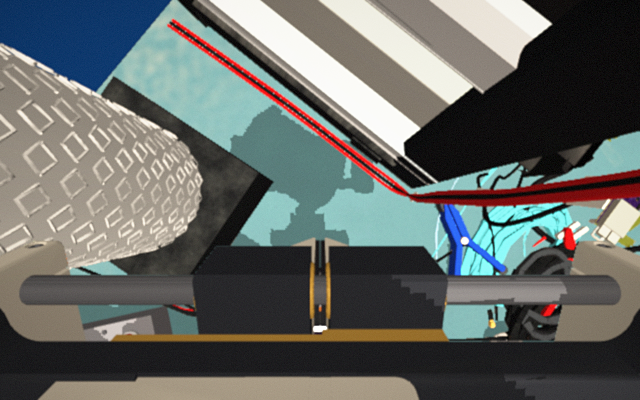

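View pics/t8.png

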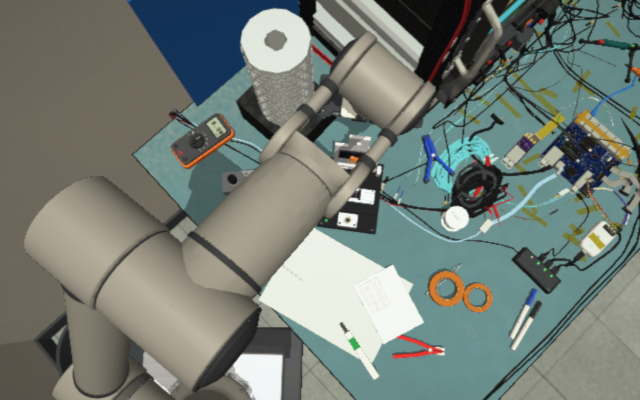

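```bash
python3 -m creep '[[[-1,0,3,0,0,0,-1],[-1.8,0,6,0,0,0,-1],[-2.7,0,9.2,0,0,0,-1],[-2.7,0,9.2,0,0,0,-1],[-2.7,0,9.2,0,0,0,-1]]]';  python3 -c "
from h import *
snap('wrist','w9');snap('scene','s9')
o=robot.observe();print(wj(o['tool_pos']),o['contact_force'])
print(proj('wrist',jw(.091,-.022,.182)))
"
```

```text
time: 8.45
tool_pos: [0.651, -0.3299, 0.1729]
tool_rot: [-3.14, -0.297, -0.108]
contact_force: [-0.3, 0.7, 0.6]
opening: 0.0002
[ 0.13102934 -0.00632667  0.17530958] [ 0.80484487 -0.2524269   0.35375014]
[354.3938164  359.91805821]
```

View pics/w9.png

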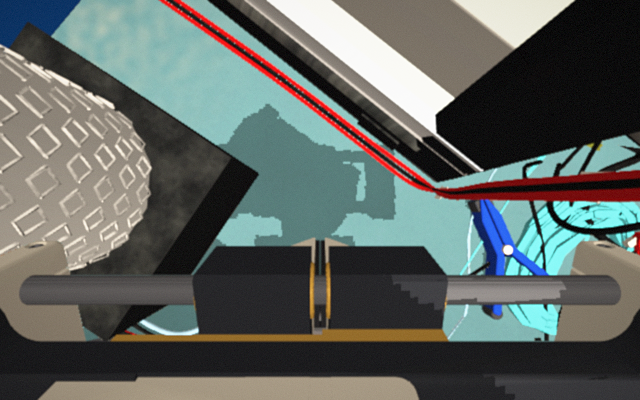

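View pics/s9.png

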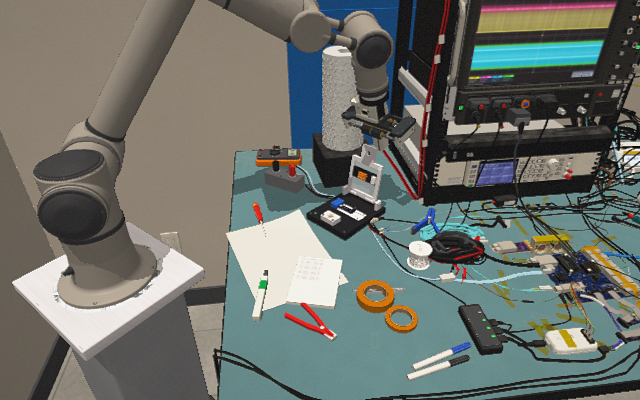

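```bash
python3 -m creep '[[[-1,0,-0.3,0,0,0,-1],[-2,0,-0.6,0,0,0,-1],[-3,0,-0.9,0,0,0,-1],[-4,0,-1.2,0,0,0,-1],[-5,0,-1.5,0,0,0,-1]]]';  python3 -c "
from h import *
snap('scene','s10');snap('wrist','w10')
o=robot.observe();print(wj(o['tool_pos']),o['contact_force'])
"
```

```text
time: 9.05
tool_pos: [0.5997, -0.3252, 0.1768]
tool_rot: [3.139, -0.303, -0.106]
contact_force: [0.3, 0.3, 0.5]
opening: 0.0004
[ 0.07774428 -0.00666517  0.17615195] [-0.6764426   0.49868968  0.44465483]
```

View pics/s10.png

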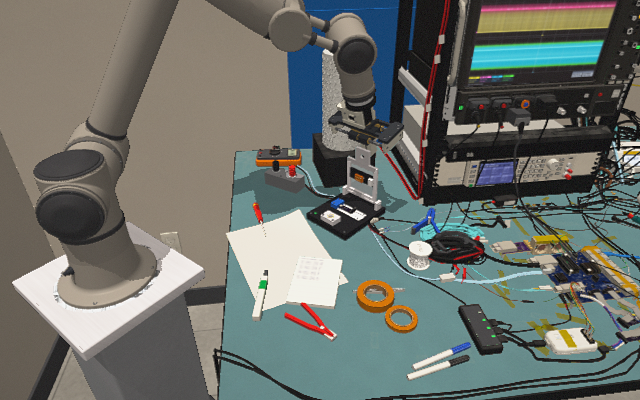

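```bash
python3 -m creep '[[[-1.6,0,-0.4,0,0,0,-1],[-3.2,0,-0.7,0,0,0,-1],[-4.7,0,-1,0,0,0,-1],[-6.5,0,-0.8,0,0,0,-1],[-8.3,0,-0.6,0,0,0,-1],[-10.1,0,-0.4,0,0,0,-1],[-11.7,0,0.4,0,0,0,-1],[-13.2,0,1.2,0,0,0,-1]]]';  python3 -c "
from h import *
snap('scene','s11');snap('wrist','w11')
o=robot.observe();print(wj(o['tool_pos']),o['contact_force'])
"
```

```text
time: 9.95
tool_pos: [0.477, -0.3122, 0.1258]
tool_rot: [3.139, -0.303, -0.107]
contact_force: [0.4, -1.3, 0.9]
opening: 0.0005
[-0.04629242 -0.0062275   0.1243757 ] [ 0.86004776 -0.37109838 -0.82517566]
```

View pics/s11.png

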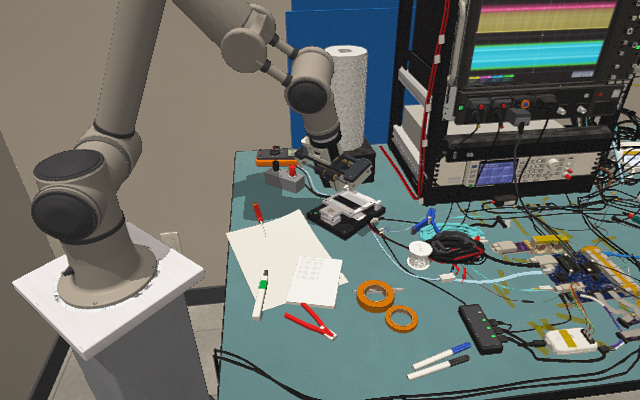

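View pics/w11.png

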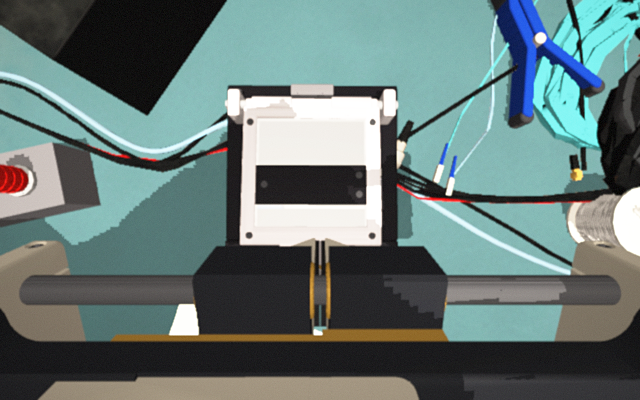

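```bash
python3 -c "
from h import *
go([.477,-.30,.24],JA,pitch=-.1);go([.545,-.094,.25],.1)"
```

```text
rows [  3.4   -1.13 -11.05] [ -0.  -11.4  -0. ] t 10.05 pos [ 0.4758 -0.3112  0.1244] rot [-3.141 -0.299 -0.109] F [ 0.9 -0.4 -0.8] op 0.0005
rows [  8.03 -22.35 -10.66] [  1.8 -17.1 -11.9] t 10.05 pos [ 0.4758 -0.3112  0.1244] rot [-3.141 -0.299 -0.109] F [ 0.9 -0.4 -0.8] op 0.0005
```

```bash
python3 -m creep '[[[1.2,0,-4,0,-3,0,-1],[2.5,-1,-8,0,-8,0,-1],[3.5,-3,-11,0.5,-11,-2,-1],[5,-8,-11,1,-14,-5,0],[6.5,-13,-10.8,1.5,-17,-9,0],[8,-18,-10.7,1.8,-17.1,-12,0],[8,-22.3,-10.7,1.8,-17.1,-12,0],[8,-22.3,-10.7,1.8,-17.1,-12,0]]]';  python3 -m creep '[[[0,0,0,0,0,0,0],[0,0,0,0,0,0,0],[0,0,0,0,0,0,0]]]'; python3 - <<'E'
from h import *
snap('wrist','w12')
go([.545,-.094,.25],.1)
for n in ['pin_red','pin_black','test_jig']:
    r=robot.look_for('wrist',n)
    print(n,[(np.round(cw('wrist',q['centre']),4),round(q['score'],2)) for q in r[:2]])
E
```

```text
time: 10.85
tool_pos: [0.5462, -0.0886, 0.2516]
tool_rot: [-3.14, -0.002, 0.109]
contact_force: [0.5, -0.2, -0.6]
opening: 0.0361
time: 11.15
tool_pos: [0.5462, -0.0898, 0.2519]
tool_rot: [-3.141, -0.002, 0.107]
contact_force: [0.3, -0.0, 0.0]
opening: 0.0459
rows [-0.15  0.4   0.17] [-0.1 -0.1  0.4] t 11.2 pos [ 0.5461 -0.0899  0.2517] rot [-3.141e+00 -2.000e-03  1.070e-01] F [ 0.9 -0.5  0.4] op 0.0461
pin_red [(array([ 0.555 , -0.0926,  0.0764]), 0.91)]
pin_black [(array([ 0.5486, -0.0321,  0.0734]), 0.65)]
test_jig [(array([ 0.5504, -0.2945,  0.0431]), 0.6)]
```

View pics/w12.png

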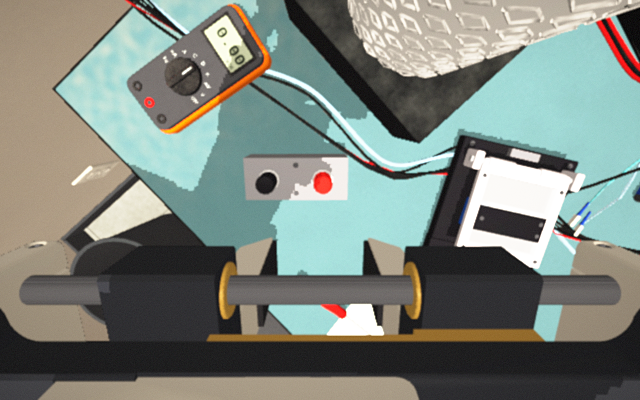

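```bash
python3 - <<'E'
import cv2
im=cv2.imread('pics/w12.png')
cv2.imwrite('pics/w12c.png',cv2.resize(im[145:210,235:360],None,fx=6,fy=6,interpolation=cv2.INTER_CUBIC))
E
```

```text
(no output)
```

View pics/w12c.png

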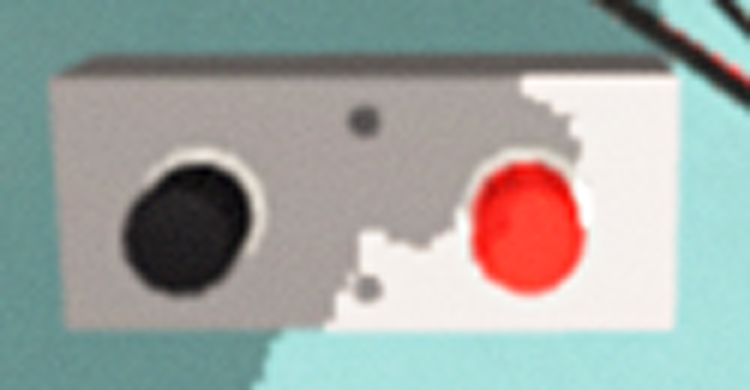

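```bash
python3 - <<'E'
from h import *
for k,(u,v,z) in {'red':(528,240,.074),'blk':(180,241,.074),'a':(50,78,.04),'b':(680,76,.04),'c':(675,328,.04),'d':(66,330,.04)}.items(): print(k,np.round(ray('wrist',(235+u/6,145+v/6),z),4))
E
```

```text
red [ 0.5521 -0.0915  0.074 ]
blk [ 0.5455 -0.0326  0.074 ]
a [ 0.5657 -0.0017  0.04  ]
b [ 0.5786 -0.117   0.04  ]
c [ 0.531  -0.1223  0.04  ]
d [ 0.518  -0.0068  0.04  ]
```

```bash
python3 -c "
from h import *
go([.552,-.0917,.12],.11);go([.552,-.0917,.061],.11)"
```

```text
rows [ 0.55  0.29 13.16] [-0.1 -0.1 -0.2] t 11.35 pos [ 0.546  -0.0896  0.2515] rot [-3.14e+00 -2.00e-03  1.07e-01] F [-0.1 -0.5  0.1] op 0.0457
rows [ 0.54  0.29 19.06] [-0.1 -0.1 -0.2] t 11.35 pos [ 0.546  -0.0896  0.2515] rot [-3.14e+00 -2.00e-03  1.07e-01] F [-0.1 -0.5  0.1] op 0.0457
```

```bash
python3 -m creep '[[[0.5,0.3,4,-0.1,-0.1,0,0],[0.5,0.3,8,-0.1,-0.1,0,0],[0.5,0.3,11,-0.1,-0.1,0,0],[0.5,0.3,13,-0.1,-0.1,0,0],[0.5,0.3,13,-0.1,-0.1,0,0],[0.5,0.3,13,-0.1,-0.1,0,0]]]'; python3 - <<'E'
from h import *
snap('wrist','w13')
go([.552,-.0917,.061],.11)
E
```

```text
time: 11.95
tool_pos: [0.5518, -0.0924, 0.122]
tool_rot: [3.141, -0.0, 0.107]
contact_force: [0.4, -0.0, -0.1]
opening: 0.0461
rows [-0.03 -0.08  6.18] [ 0.1 -0.1 -0.2] t 12.0 pos [ 0.5523 -0.0924  0.1228] rot [ 3.14e+00 -2.00e-03  1.07e-01] F [ 1.2 -0.7  0.3] op 0.0457
```

View pics/w13.png

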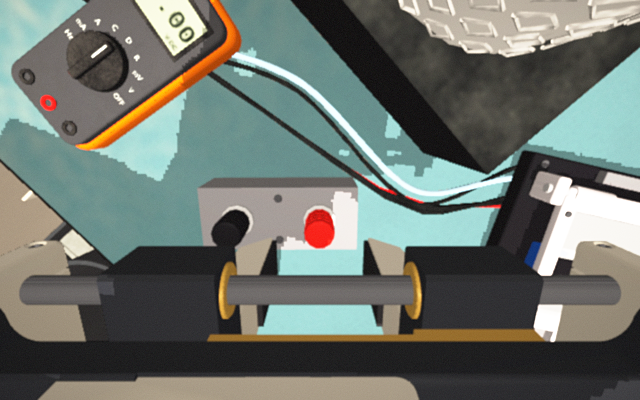

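```bash
python3 -m creep '[[[0,-0.1,2,0,0,0,0],[0,-0.1,4,0,0,0,0],[0,-0.1,5.5,0,0,0,0],[0,-0.1,6.2,0,0,0,0],[0,-0.1,6.2,0,0,0,0],[0,-0.1,6.2,0,0,0,0]]]'; python3 - <<'E'
from h import *
go([.552,-.0917,.061],.11)
E
```

```text
time: 12.6
tool_pos: [0.5531, -0.0918, 0.062]
tool_rot: [3.139, -0.004, 0.107]
contact_force: [0.9, 0.7, -0.7]
opening: 0.046
rows [-0.11 -0.02  0.1 ] [ 0.1 -0.2 -0.2] t 12.6 pos [ 0.5531 -0.0918  0.062 ] rot [ 3.139 -0.004  0.107] F [ 0.9  0.7 -0.7] op 0.046
```

```bash
python3 -m creep '[[[-0.1,0,0.1,0.1,-0.2,0,0],[-0.1,0,0.1,0.1,-0.2,0,-1],[-0.1,0,0.1,0.1,-0.2,0,-1],[-0.1,0,0.1,0.1,-0.2,0,-1],[-0.1,0,0.1,0.1,-0.2,0,-1],[-0.1,0,0.1,0.1,-0.2,0,-1]]]' 50; python3 - <<'E'
from h import *
go([.552,-.0917,.061],.11)
E
```

```text
time: 13.2
tool_pos: [0.5521, -0.0919, 0.0611]
tool_rot: [3.141, -0.0, 0.107]
contact_force: [0.6, 0.1, 0.9]
opening: 0.0187
rows [-0.01 -0.02  0.01] [ 0.  -0.  -0.2] t 13.2 pos [ 0.5521 -0.0919  0.0611] rot [ 3.141 -0.     0.107] F [0.6 0.1 0.9] op 0.0187
```

```bash
python3 -m creep '[[[0,0,-1,0,0,0,-1],[0,0,-3,0,0,0,-1],[0,0,-6,0,0,0,-1],[0,0,-9,0,0,0,-1],[0,0,-12,0,0,0,-1],[0,0,-14,0,0,0,-1],[0,0,-14,0,0,0,-1]]]'; python3 - <<'E'
from h import *
snap('wrist','w14');snap('scene','s14')
go(jw(-.064,0,.2),JA)
for n in ['lid_tip','test_jig','pin_red','pin_black']:
  for c in ['wrist','scene']:
    r=robot.look_for(c,n)
    print(n,c,[(np.round(cw(c,q['centre']),4),round(q['score'],2)) for q in r[:2]])
E
```

```text
time: 13.9
tool_pos: [0.5535, -0.0922, 0.2048]
tool_rot: [3.139, -0.007, 0.107]
contact_force: [0.9, 0.4, 0.4]
opening: 0.019
rows [-11.49  20.02   0.11] [ 0.  -0.  12.3] t 14.0 pos [ 0.5518 -0.0918  0.2011] rot [ 3.141 -0.     0.107] F [-0.9  0.6 -0.8] op 0.0187
lid_tip wrist [(array([ 0.5355, -0.3083,  0.042 ]), 0.72)]
lid_tip scene [(array([ 0.5123, -0.3111,  0.0471]), 0.59)]
test_jig wrist [(array([ 0.5482, -0.2921,  0.0396]), 0.83)]
test_jig scene [(array([ 0.4903, -0.3233,  0.0323]), 0.92)]
pin_red wrist [(array([ 0.5591, -0.0894,  0.1938]), 0.55), (array([ 0.5562, -0.0659,  0.037 ]), 0.53)]
pin_red scene [(array([ 0.5454, -0.0921,  0.189 ]), 0.55)]
pin_black wrist [(array([ 0.5456, -0.0352,  0.0661]), 0.79)]
pin_black scene []
```

View pics/w14.png

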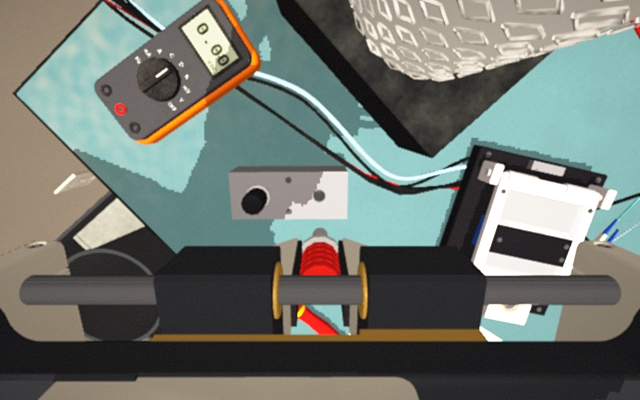

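View pics/s14.png

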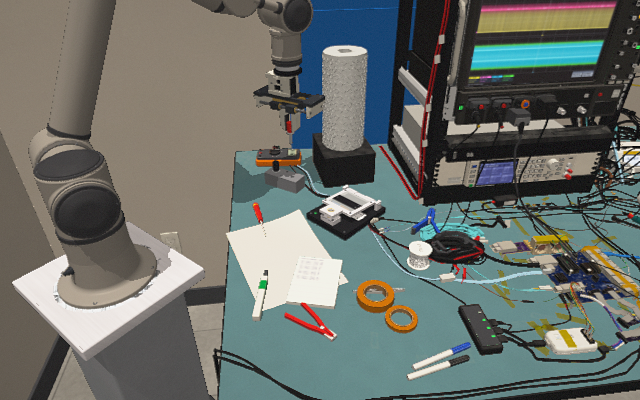

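```bash
python3 -m creep '[[[-2,3,0,0,0,2,-1],[-4.5,8,0,0,0,5,-1],[-7,12,0,0,0,8,-1],[-9.5,16,0,0,0,11,-1],[-11,19,0,0,0,12.3,-1],[-11.5,20,0.1,0,0,12.3,-1],[-11.5,20,0.1,0,0,12.3,-1],[-11.5,20,0.1,0,0,12.3,-1]]]'; python3 - <<'E'
from h import *
im=snap('wrist','w15')
import cv2
cv2.imwrite('pics/w15c.png',cv2.resize(im[160:260,255:385,::-1],None,fx=6,fy=6,interpolation=cv2.INTER_CUBIC))
go(jw(-.064,0,.2),JA)
print('hole',proj('wrist',jw(-.064,0,.054)))
E
```

```text
time: 15.2
tool_pos: [0.4592, -0.3019, 0.1993]
tool_rot: [-3.141, 0.001, -0.107]
contact_force: [0.3, 0.1, -0.3]
opening: 0.0187
rows [-0.04  0.16 -0.06] [-0.   0.1  0.1] t 15.25 pos [ 0.4594 -0.3015  0.1994] rot [-3.141e+00  1.000e-03 -1.060e-01] F [ 1.1  0.1 -0.5] op 0.019
hole [322.51600239 198.17045249]
```

View pics/w15.png

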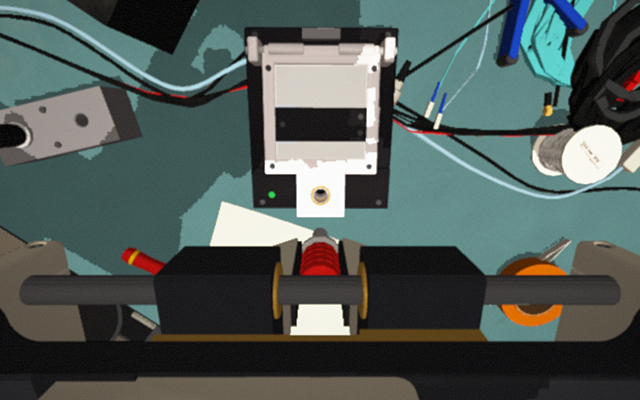

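View pics/w15c.png

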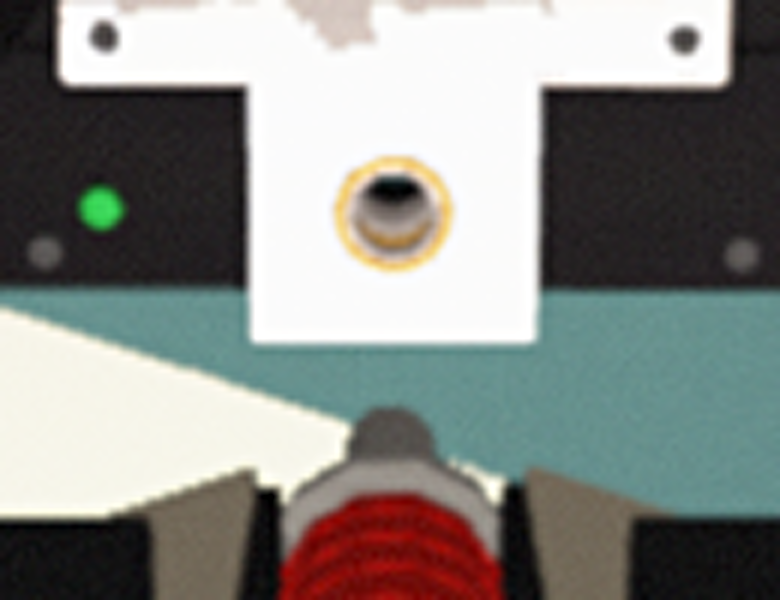

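```bash
python3 - <<'E'
from h import *
o=robot.observe();R=Ro.from_euler('xyz',o['tool_rot']);T=o['tool_pos']
for z in (.0,.043,.050,.055):
  for r in (0,.003,.005,.012): print(z,r,np.round(proj('wrist',T+R.apply([r,0,z])),1))
h=ray('wrist',(255+393/6,160+213/6),.054); print(h,wj(h)); h=ray('wrist',(255+393/6,160+213/6),.052); print(h,wj(h))
# tongue end edges
for u,v in ((250,340),(537,340)): w=ray('wrist',(255+u/6,160+v/6),.056);print(w,wj(w))
E
```

```text
0.0 0 [321.  271.3]
0.0 0.003 [321.  265.7]
0.0 0.005 [321. 262.]
0.0 0.012 [321.  248.8]
0.043 0 [320.8 238.9]
0.043 0.003 [320.8 234.4]
0.043 0.005 [320.8 231.3]
0.043 0.012 [320.8 220.6]
0.05 0 [320.8 234.8]
0.05 0.003 [320.8 230.5]
0.05 0.005 [320.8 227.5]
0.05 0.012 [320.8 217.1]
0.055 0 [320.8 232.1]
0.055 0.003 [320.8 227.8]
0.055 0.005 [320.8 224.9]
0.055 0.012 [320.8 214.7]
[ 0.46161551 -0.30150449  0.054     ] [-0.06144549  0.00188327  0.054     ]
[ 0.46111753 -0.301452    0.052     ] [-0.06194623  0.00188177  0.052     ]
[ 0.44408772 -0.27714582  0.056     ] [-0.08149678  0.02421068  0.056     ]
[ 0.43938359 -0.32182155  0.056     ] [-0.0813579  -0.02071181  0.056     ]
```

```bash
python3 -m creep '[[[0.2,0,1,0,0,0,-1],[0.2,0,3,0,0,0,-1],[0.2,0,5,0,0,0,-1],[0.2,0,6.5,0,0,0,-1],[0.2,0,7.5,0,0,0,-1],[0.2,0,7.5,0,0,0,-1],[0.2,0,7.5,0,0,0,-1]]]'; python3 - <<'E'
from h import *
im=snap('wrist','w16')
import cv2
cv2.imwrite('pics/w16c.png',cv2.resize(im[170:250,270:370,::-1],None,fx=7,fy=7,interpolation=cv2.INTER_CUBIC))
go(jw(-.064,0,.2),JA)
o=robot.observe();R=Ro.from_euler('xyz',o['tool_rot']);T=o['tool_pos']
print('tip',proj('wrist',T+R.apply([0,0,.055])))
E
```

```text
time: 15.95
tool_pos: [0.4618, -0.3013, 0.1246]
tool_rot: [-3.141, 0.001, -0.106]
contact_force: [1.0, 0.1, -0.3]
opening: 0.0187
rows [-0.29  0.18 -7.5 ] [-0.  -0.   0.1] t 16.0 pos [ 0.4619 -0.3016  0.125 ] rot [-3.142 -0.    -0.106] F [ 0.6  0.2 -1.5] op 0.019
tip [320.75620067 232.12455048]
```

View pics/w16c.png

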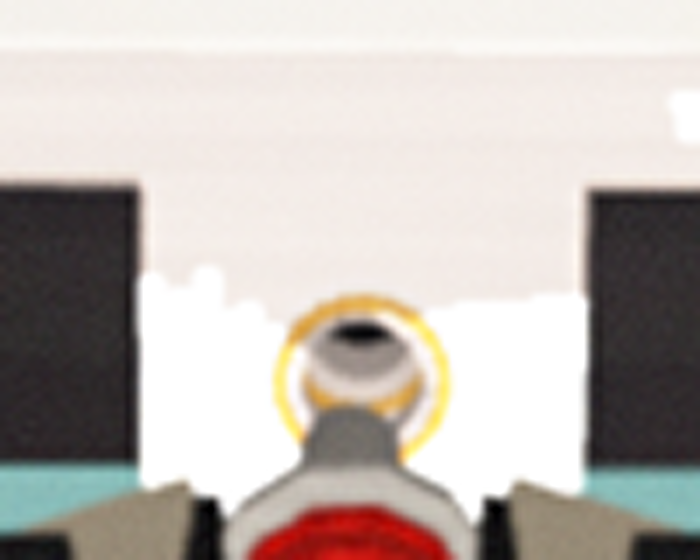

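```bash
python3 - <<'E'
from h import *
o=robot.observe();R=Ro.from_euler('xyz',o['tool_rot']);T=o['tool_pos']
for z in (.052,.054,.056):
  h=ray('wrist',(321.7,224.7),z); print(z,h,'tool',R.inv().apply(h-T)*100)
for z in (.045,.05,.055): print(z,[np.round(proj('wrist',T+R.apply([r,0,z])),1) for r in (0,.003,.005)])
print([np.round(proj('wrist',T+R.apply([.012,0,z])),1) for z in (.021,)])
E
```

```text
0.052 [ 0.46075767 -0.30219191  0.052     ] tool [-0.11135686  0.07021337  7.30401161]
0.054 [ 0.46145145 -0.30225532  0.054     ] tool [-0.04166213  0.06918963  7.10402371]
0.056 [ 0.46214524 -0.30231874  0.056     ] tool [0.0280326  0.06816589 6.90403581]
0.045 [array([320.8, 237.7]), array([320.8, 233.2]), array([320.8, 230.2])]
0.05 [array([320.8, 234.9]), array([320.8, 230.5]), array([320.8, 227.5])]
0.055 [array([320.8, 232.1]), array([320.8, 227.8]), array([320.8, 224.9])]
[array([320.9, 233.4])]
```

```bash
python3 -m creep '[[[0.05,0.07,0.5,0,0,0,-1],[0.05,0.07,1,0,0,0,-1],[0.05,0.07,1.2,0,0,0,-1],[0.05,0.07,1.2,0,0,0,-1]]]'; python3 - <<'E'
from h import *
im=snap('wrist','w17')
import cv2
cv2.imwrite('pics/w17c.png',cv2.resize(im[170:260,270:370,::-1],None,fx=7,fy=6,interpolation=cv2.INTER_CUBIC))
cv2.imwrite('pics/w17c.png',cv2.resize(im[185:255,275:365,::-1],None,fx=8,fy=8,interpolation=cv2.INTER_CUBIC))
go(jw(-.064,0,.2),JA)
o=robot.observe();R=Ro.from_euler('xyz',o['tool_rot']);T=o['tool_pos']
print('tip',proj('wrist',T+R.apply([0,0,.055])))
E
```

```text
time: 16.4
tool_pos: [0.4621, -0.3023, 0.1126]
tool_rot: [-3.141, 0.001, -0.106]
contact_force: [0.5, -0.3, -0.1]
opening: 0.0194
rows [-0.33  0.11 -8.71] [-0.   0.   0.1] t 16.45 pos [ 0.4622 -0.3023  0.1129] rot [-3.141  0.    -0.106] F [ 0.5 -0.7  0.3] op 0.0189
tip [320.75964607 232.11707327]
```

View pics/w17c.png

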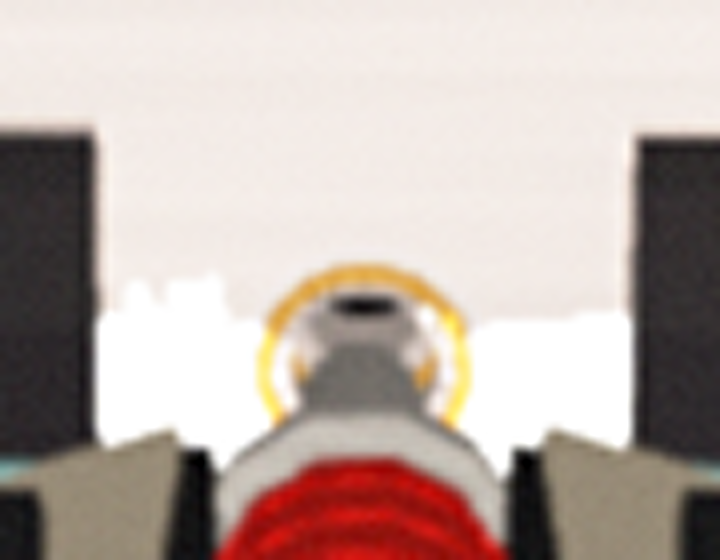

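```bash
python3 -m creep '[[[-0.06,0,0.4,0,0,0,-1],[-0.06,0,0.8,0,0,0,-1],[-0.06,0,1.2,0,0,0,-1],[-0.06,0,1.5,0,0,0,-1],[-0.06,0,1.8,0,0,0,-1],[-0.06,0,1.8,0,0,0,-1]]]'; python3 - <<'E'
from h import *
im=snap('wrist','w18')
import cv2
cv2.imwrite('pics/w18c.png',cv2.resize(im[185:255,275:365,::-1],None,fx=8,fy=8,interpolation=cv2.INTER_CUBIC))
go(jw(-.064,0,.2),JA)
E
```

```text
time: 17.05
tool_pos: [0.4614, -0.3021, 0.0943]
tool_rot: [-3.141, 0.001, -0.106]
contact_force: [0.3, 0.3, -0.7]
opening: 0.0189
rows [ -0.26   0.11 -10.54] [-0.   0.   0.1] t 17.1 pos [ 0.4615 -0.3022  0.0946] rot [-3.141e+00  1.000e-03 -1.060e-01] F [-0.2  0.2 -0.5] op 0.0193
```

View pics/w18c.png

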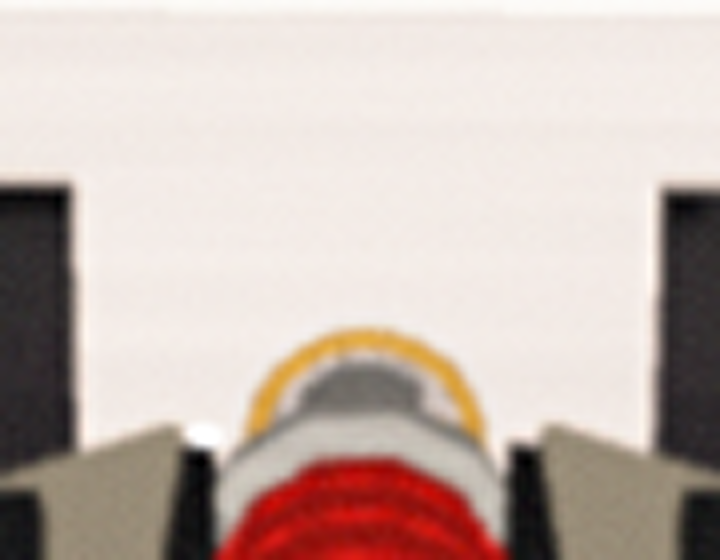

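```bash
python3 -m creep '[[[-0.03,0,0.3,0,0,0,-1],[-0.03,0,0.6,0,0,0,-1],[-0.03,0,0.8,0,0,0,-1],[-0.03,0,0.8,0,0,0,-1]]]'; python3 - <<'E'
from h import *
go(jw(-.064,0,.075),JA)
E
```

```text
time: 17.5
tool_pos: [0.4611, -0.302, 0.0862]
tool_rot: [-3.141, 0.001, -0.106]
contact_force: [0.1, 0.4, -0.3]
opening: 0.0192
rows [-0.21  0.13  1.12] [-0.1  0.1  0.1] t 17.5 pos [ 0.4611 -0.302   0.0862] rot [-3.141e+00  1.000e-03 -1.060e-01] F [ 0.1  0.4 -0.3] op 0.0192
```

```bash
python3 -m creep '[[[0,0,0.3,0,0,0,-1],[0,0,0.6,0,0,0,-1],[0,0,0.8,0,0,0,-1],[0,0,0.8,0,0,0,-1]]]'; python3 - <<'E'
from h import *
go(jw(-.064,0,.075),JA)
E
```

```text
time: 17.9
tool_pos: [0.4609, -0.3019, 0.0778]
tool_rot: [-3.14, 0.002, -0.106]
contact_force: [-0.2, 0.5, -0.8]
opening: 0.019
rows [-0.19  0.14  0.28] [-0.1  0.1  0.1] t 17.9 pos [ 0.4609 -0.3019  0.0778] rot [-3.14e+00  2.00e-03 -1.06e-01] F [-0.2  0.5 -0.8] op 0.019
```

```bash
python3 -m creep '[[[0,0,0.3,0,0,0,-1],[0,0,0.6,0,0,0,-1],[0,0,0.8,0,0,0,-1],[0,0,0.8,0,0,0,-1]]]' 60; python3 -m creep '[[[0,0,0.2,0,0,0,-1],[0,0,0.35,0,0,0,-1],[0,0,0.35,0,0,0,-1]]]'; python3 - <<'E'
from h import *
go(jw(-.064,0,.065),JA)
E
```

```text
time: 18.3
tool_pos: [0.4608, -0.302, 0.0698]
tool_rot: [-3.141, 0.002, -0.106]
contact_force: [-1.6, -0.4, 2.8]
opening: 0.0184
time: 18.6
tool_pos: [0.4607, -0.302, 0.0662]
tool_rot: [-3.141, 0.002, -0.106]
contact_force: [-2.4, -0.2, 4.7]
opening: 0.0188
rows [-0.17  0.13  0.13] [-0.1  0.1  0.1] t 18.6 pos [ 0.4607 -0.302   0.0662] rot [-3.141e+00  2.000e-03 -1.060e-01] F [-2.4 -0.2  4.7] op 0.0188
```

```bash
python3 -m creep '[[[0,0,0.1,0,0,0,-1],[0,0,0.2,0,0,0,-1],[0,0,0.2,0,0,0,-1]]]'; python3 -m creep '[[[0,0,0.1,0,0,0,-1],[0,0,0.2,0,0,0,-1],[0,0,0.2,0,0,0,-1]]]';python3 - <<'E'
from h import *
go(jw(-.064,0,.065),JA)
E
```

```text
time: 18.9
tool_pos: [0.4606, -0.302, 0.065]
tool_rot: [-3.141, 0.002, -0.106]
contact_force: [-4.1, 0.6, 11.3]
opening: 0.0191
time: 19.2
tool_pos: [0.4606, -0.3021, 0.0648]
tool_rot: [-3.141, 0.001, -0.106]
contact_force: [-6.2, 4.0, 19.6]
opening: 0.0183
rows [-0.17  0.12 -0.01] [-0.   0.1  0.1] t 19.2 pos [ 0.4606 -0.3021  0.0648] rot [-3.141e+00  1.000e-03 -1.060e-01] F [-6.2  4.  19.6] op 0.0183
```

```bash
python3 - <<'E'
from h import *
snap('wrist','w19');snap('scene','s19');im=robot.read_camera('scene')
import cv2
cv2.imwrite('pics/s19c.png',cv2.resize(im[140:250,240:400,::-1],None,fx=5,fy=5,interpolation=cv2.INTER_CUBIC))
o=robot.observe();print(o['time'],o['tool_pos'],o['contact_force'],o['torque'])
for n in ['board','pin_black','lid_tip','pin_red']:
    r=robot.look_for('wrist',n)
    print(n,[(np.round(cw('wrist',q['centre']),4),wj(cw('wrist',q['centre'])).round(4),round(q['score'],2)) for q in r[:2]])
o=robot.observe();print(o['time'],o['tool_pos'],o['contact_force'],o['torque'])
E
```

```text
19.35 [ 0.46066801 -0.30209447  0.06486085] [-5.62820487  3.42673596 19.05416972] [0.59205403 1.09402479 0.00139286]
board []
pin_black []
lid_tip [(array([ 0.5324, -0.3119,  0.0449]), array([ 0.01  , -0.0008,  0.0449]), 0.78), (array([ 0.5327, -0.3117,  0.0413]), array([ 0.0104, -0.0006,  0.0413]), 0.59)]
pin_red [(array([ 0.4673, -0.3063,  0.0655]), array([-0.0553, -0.0023,  0.0655]), 0.59)]
19.55 [ 0.46064936 -0.30209465  0.06485706] [-7.13018029  2.04215392 18.59764485] [ 0.57646383  1.09832947 -0.02430574]
```

View pics/w19.png

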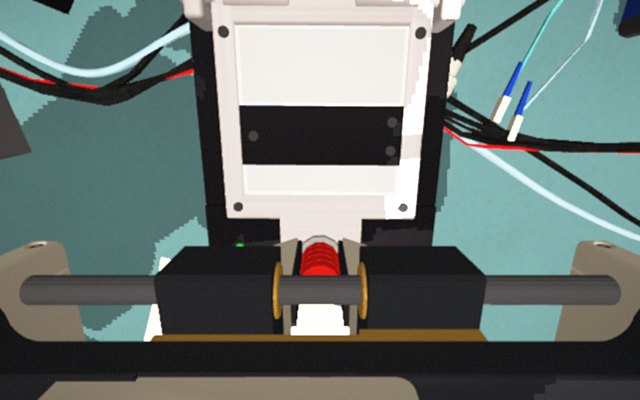

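View pics/s19c.png

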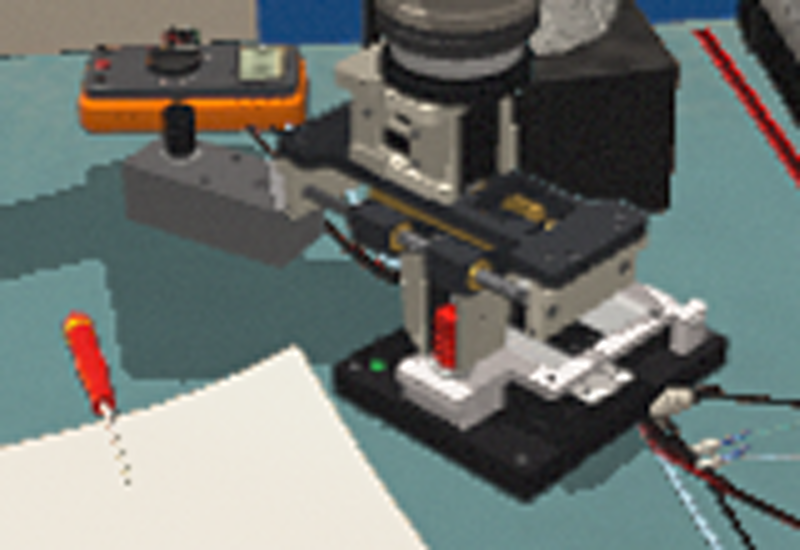

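```bash
python3 -c "
from h import *
robot.hand_in(); o=robot.observe(); print(o['time'],o['tool_pos'],o['contact_force'],o['opening'])"
```

```text
the job is handed in; nothing more can be done
the job is handed in; nothing more can be done
```

I ran the whole sequence and handed the job in at about 19.6 s; no verdict came back.

- **Board:** I pushed it along the nest until it stopped against the blue block, with the push force rising to about 9 N. A picture then showed it touching the block, and the network put its centre at jig y of about +0.7 mm.
- **Lid:** I pulled the lid forward from behind its tip and let it sink onto the probes.
- **Pin:** The red pin came out of the rack and went through the lid hole into the bore with almost no resistance. I then pressed with it alone, gripping at 60 N.

**Last checks before handing in:**
- **Lid shut:** The tool stopped at z = 64.8 mm, against about 65.1 mm expected with the lid shut. Over the last 1.4 mm of travel the push rose from 5 N to 19 N and then held steady. This suggests a hard stop, not just the springs.
- **Side force:** About 6–7 N sideways remained, so the pin is leaning lightly on the bore or hole wall. The tool itself stayed upright.
- **Surroundings:** The last scene picture shows the lid level, and the black pin, multimeter and screwdriver where they started. The solder spool was not in that close-up; I never went near it.

**Not checked at the end:**
- The closed lid hid the board, so its position was last confirmed before the lid came down.
- The network did not find the black pin in the last wrist picture because it was out of view.
- I could not measure the probe force on the board directly.

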